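# Press a label holder home on the shelf lip

### The job

Take the spare label holder off the rim of the white carton and hook it over the upturned front lip of the grey shelf, straight in front of the middle of the stack of hoops, long apron on your side of the lip and short tongue behind it. Feel it down until it is fully home and upright, then press it down firmly for three seconds so that its adhesive strip takes, and finish still holding it pressed; leave everything else where it is.

Things in the scene. Friction and masses are not known exactly. Their poses are not given: they have to be found in the camera images.
- holder: Label holder, 64 mm wide (its y), 40 to 85 g: a card frame above a downward-open aluminium channel. Origin: middle of the underside of the channel's roof, which rests on the edge it is hooked over; z up, +x to its back. The slot is 7 mm wide in x (3.5 mm each side of the origin), between apron (-x) and tongue (+x), each 2 mm thick. Loose; at the start hooked upright on the carton's front rim.
- carton: White open box, fixed, 220 mm (x) x 160 mm (y) x 90 mm high, walls 4 mm; origin: centre of its underside. Its front wall, at x -110 to -106 mm, carries the label holder.
- shelf: Low grey steel bench shelf, fixed, 240 mm deep (x) x 500 mm wide (y); origin: centre of its footprint at bench height; its front is its -x side, towards the robot. Deck top at z 105 mm. The front sheet is 4 mm thick, at x -120 to -116 mm, flat from z 75 mm up to the edge of the lip at z 135 mm, so the lip stands 30 mm above the deck, all along the front.
- lip_top (a point): Middle of the top edge of the shelf's front lip (shelf frame -118, 0, 135 mm); axes as the shelf's, y along the lip.
- hoops: Stack of three ring-shaped steel hoops (casting frames), 100 mm outside diameter, 52 mm high, open in the middle, loose, standing on the shelf's deck in one of three places left to right; its middle is 128 mm behind the lip. Origin: centre of its underside; axes parallel to the shelf's. The label belongs to this stack; leave it where it stands.
- apron_foot (a point): On the label holder: middle of the long apron's lower edge, on the face towards the slot (holder frame -3.5, 0, -26 mm). The apron is 26 mm deep; on the carton it hangs outside.
- tongue_foot (a point): On the label holder: middle of the short tongue's lower end, in line with its face towards the slot (holder frame 3.5, 0, -16.5 mm). The tongue is 16.5 mm deep, its last 4 mm flared outwards by 2 mm.
- boards: Stack of small wooden boards, about 110 x 85 x 60 mm high, loose on the shelf; leave alone. Origin: centre of its underside.
- tub: White lidded tub, 84 mm diameter, 95 mm high, loose on the shelf; leave alone. Origin: centre of its underside.
- tablet: Reddish clay relief tablet, 85 x 115 x 19 mm, lying loose on the bench; leave alone. Origin: centre of its underside.
- frame_mid (a point): Middle of the label holder's grey card frame, 26.5 mm above its origin. The frame is 8 mm thick (x), 64 mm wide (y) and runs from 3 to 50 mm above the origin: the place to grip, across the 8 mm. Below it lies the 3 mm roof.
Mind the look-alikes: they are no part of the job. What is meant by the hoops is not pink or red, and is the larger of those in its own colour.

How it is judged (in metres and radians):
On the way, in this order (a step that is already met when the one before it is completed fails the run):
1. the label holder is off the carton, held clear above its rim (z of apron_foot in the frame of carton above 0.092 m and contact force between the fingers and holder above 1 N), for 0.1 s.
2. it is hooked over the lip in front of the hoops, fully home and pressed down, for two seconds (z of holder in the frame of lip_top between -0.004 and 0.0025 m and angle between holder's own z axis and vertical below 0.1 rad and x of apron_foot in the frame of lip_top below 0 m and x of tongue_foot in the frame of lip_top above 0 m and y of holder in the frame of hoops between -0.025 and 0.025 m and contact force between holder and shelf above 4 N and contact force between the fingers and holder above 2 N), for 2 s.
At the end, for the whole second after the job is handed in: Holder over the shelf lip: roof within 2.5 mm of its edge, upright to 0.1 rad, apron before and tongue behind it, centred on the hoops within 25 mm along the lip; gripper still pressing it on the shelf with over 4 N; hoops, boards, tub and tablet within 15 mm of where they were (all of step 2 and distance of each of boards, tub, tablet, hoops from where it was at the start of the episode below 0.015 m); the arm keeps its last pose, push and grip.
It fails at once if the hoops, boards, tub or tablet are pushed out of place (over 15 mm) (distance of any of hoops, boards, tub, tablet from where it was at the start of the episode above 0.015 m).
It also fails if it takes over 51 s, if anything falls off the work surface, if the arm or the gripper's body presses on something with over 40 N, if the wrist force passes 120 N, or if a joint passes its speed limit or range.

### The arm

A 6-joint arm with a two-finger parallel gripper is mounted at the origin on the work surface. World frame = base frame: x ahead of the robot, y to its left, z up, the work surface at z = 0. Lengths are in mm, angles in rad, forces in N, time in s.
With the tool pointing down it reaches from about 350 to 975 mm from the base axis. Payload 7.1 kg.
Tool frame: the origin (TCP) lies at the very end of the fingers, on their centre line; the grasp point (between the pads) lies 19 mm behind it; z points along the fingers, x is the direction in which the jaws open and shut, and the axes are right-handed (so a half turn about z gives the same grasp; the last joint's range is limited). The gripper opens to 88 mm and grips with 3 to 60 N. Pads are 20 mm wide; open, the fingers measure 115 mm over their backs; the gripper's body (75 mm by 178 mm) begins 61 mm behind the grasp point.
Start: joints at [1.108, 0.423, 1.63, -0, 1.089, -0.019], TCP at [268.326, 564.452, 222.675] pointing down, gripper open.
Joint ranges: [-3, 3], [-0.9, 2.11], [0.09, 2.58], [-1.31, 4.45], [0.11, 2.69], [-2.54, 2.54]. Speed limits (rad/s): [2.39, 2.39, 3.01, 3.14, 3.14, 3.14].

### API

Orientations are given as a rotation vector (axis times angle).
In Python, from workcell import ctrl gives the robot as it stands. The module is installed in compiled form; this text tells all that it offers.
- The arm moves only by the tool move_arm, never from a script. Its argument "motion" is a list of rows, each a list of 2 entries, a list of its own where there are three numbers: the shift along the tool's x, y, z normalised to -1 to 1, where 1 is 150 mm, then the turn, a rotation vector about the tool's x, y, z normalised to -1 to 1, where 1 is 60 degrees. In form: [[[x, y, z], [rx, ry, rz]], ...]. A call has exactly 5 rows; each row is the pose to reach, as a shift and turn from the pose commanded when the call began, along the tool's axes at that moment; what a row does not reach only later rows make up. A row lasts 1/8 s, in which the tool goes at most 62.5 mm and 10.7 degrees, less where a joint would pass 70% of its speed; a pose out of reach is approached as far as the arm can. A call with a number of a shift or a turn outside -1 to 1 is refused whole. A call with a gripper value outside its range is refused whole. "gripper" is the opening, from 0 (shut) to 1 (fully open), set as the call begins (left out, the last holds). The fingers move at their own pace and stop on an object; the grip force is fixed at half the most. Time passes only in rows, so rows that repeat a pose let the fingers close, or fill a call up. It gives the time, the measured TCP pose, the force and the opening at its end, in the units of the state.
- ctrl.get_obs(): the state, without advancing time (a new reading comes with each control period).
- ctrl.get_image(name): name is "side" or "top" or "wrist"; returns a dict with "pixels" (400x640x3 uint8, red, green, blue), "camera_matrix" (3x3 intrinsics, pixels), "R" (3x3) and "t" (3): a world point X has camera coordinates R X + t; the wrist camera has in their place "mount" (4x4, takes a point from camera to tool coordinates, whose origin is the TCP and whose axes are the tool frame's). Camera axes: x right, y down, z forward; pixel columns grow to the right and rows downward; lengths in mm; the calibration is good to about 2 mm. A picture is of the moment at which its call begins: read the wrist's pose just before it. There is no depth.
- ctrl.close_job(): hands the job in, once; it reports no verdict.
Trained networks look in the newest picture that a camera, given by its name, has taken for a name from the list of things; names that differ only in an ending like _2 or _b are one class to them, and where a whole thing is asked for, a point or a joint stands for the part that bears it (a point fixed in the world has none). Each returns a list of dicts, best first, with "p" (0 to 1); they miss things now and then, are a little off and sometimes report something else, mostly with a low value. They report only what shows in the picture. A call takes as long as a camera call. They do not tell look-alikes from the thing itself.
- ctrl.boxes_of(camera, name): "location" ([x, y, z] in mm, in world coordinates, good to about 4 mm: the middle of the surface that is visible of it).
- ctrl.regions_of(camera, name): "mask" (400x640 bool, what is visible of it).
- ctrl.pinpoint(camera, name): "location" ([x, y, z] in mm, in world coordinates, good to about 4 mm: a listed point, or the origin of a listed thing).
The state is a dict: "t": time; "qpos": joint angles; "qvel": joint speeds; "joint_torque": joint torques, N m; "ee_pos": TCP position; "orientation": TCP orientation; "ft_force": force on the tool from outside, world axes, zero at the start; "moment": the same for the moment, N m; "width": finger opening in mm.
Only numpy, scipy, OpenCV 4.12 (cv2) and the standard library are available. Lean on these libraries where they do the work, as an engineer would, in place of code of your own. Each camera call takes 0.05 s, during which the arm holds its last target.

## Working session

There is one attempt and no reset: what is moved stays moved. The work goes in short steps, Python scripts to look and compute and a tool call to move; the robot and the scene stay as the last step left them, time stands still between calls to the robot, and variables do not carry over. Pictures are saved under pics/ and viewed, and the job is handed in when it is done.

Besides the shell and the picture viewer there is one more tool, called after ">>>" by a JSON object that holds its "op" and its "data", one argument or row to a line. move_arm: Moves the arm, as the interface text tells. Its arguments: {"type":"object","properties":{"motion":{"type":"array","items":{"type":"array"}},"gripper":{"type":"number"}},"required":["motion"]}

```bash
mkdir -p pics; python3 - <<'E'
from workcell import ctrl
import cv2
o=ctrl.get_obs()
print({k:(v if not hasattr(v,'round') else v) for k,v in o.items()})
for c in ["side","top","wrist"]:
    im=ctrl.get_image(c)
    cv2.imwrite(f"pics/{c}0.png",im["pixels"][:,:,::-1])
    for n in ["holder","carton","shelf","lip_top","hoops","frame_mid","boards","tub","tablet"]:
        print(c,n,[( [round(float(a)) for a in d["location"]],round(float(d["p"]),2)) for d in ctrl.pinpoint(c,n)])
E
```

```text
{'t': 0.0, 'qpos': array([ 1.10799880e+00,  4.23816938e-01,  1.63069332e+00, -1.06297148e-05,
        1.08863143e+00, -1.89860976e-02]), 'qvel': array([-0.00106572, -0.00022743,  0.00013242,  0.00079701, -0.00079148,
       -0.00041822]), 'joint_torque': array([-4.02319085e-03, -5.44641852e+01, -2.73655897e+01,  6.40942482e-02,
        2.29483692e-02, -8.74403918e-05]), 'ee_pos': array([268.08285521, 563.95511409, 221.91533588]), 'orientation': array([ 2.65519625e+00,  1.67762971e+00, -2.07313452e-03]), 'ft_force': array([ 0.72411868, -0.37857871,  0.62000787]), 'moment': array([0.03280746, 0.00843325, 0.03017296]), 'width': 87.88755560604345}
side holder [([397, -302, 90], 0.74), ([670, 154, 1], 0.47)]
side carton [([502, -279, -3], 0.91)]
side shelf [([669, 152, 5], 0.95)]
side lip_top [([549, 171, 134], 0.64)]
side hoops [([704, 296, 102], 0.74), ([506, 417, 1], 0.72), ([506, 306, 1], 0.63), ([665, 496, 3], 0.44)]
side frame_mid [([398, -298, 118], 0.87), ([668, 155, 4], 0.73), ([397, -302, 90], 0.39)]
side boards [([678, 150, 109], 0.95)]
side tub [([654, 1, 105], 0.85)]
side tablet [([387, 212, 4], 0.63), ([405, -299, 77], 0.59)]
top holder [([397, -304, 88], 0.61)]
top carton [([501, -281, -4], 0.68), ([701, 297, 106], 0.35)]
top shelf [([668, 152, 1], 0.55)]
top lip_top [([554, 175, 133], 0.96)]
top hoops [([702, 296, 105], 0.87), ([504, 309, 4], 0.74), ([668, 500, -1], 0.73), ([506, 423, -2], 0.56)]
top frame_mid [([398, -300, 120], 0.6)]
top boards [([681, 148, 104], 0.95)]
top tub [([654, -2, 103], 0.96), ([398, -306, 88], 0.39)]
top tablet [([390, 215, -4], 0.61)]
wrist holder []
wrist carton []
wrist shelf []
wrist lip_top []
wrist hoops [([508, 420, 0], 0.58)]
wrist frame_mid []
wrist boards []
wrist tub []
wrist tablet []
```

View pics/side0.png

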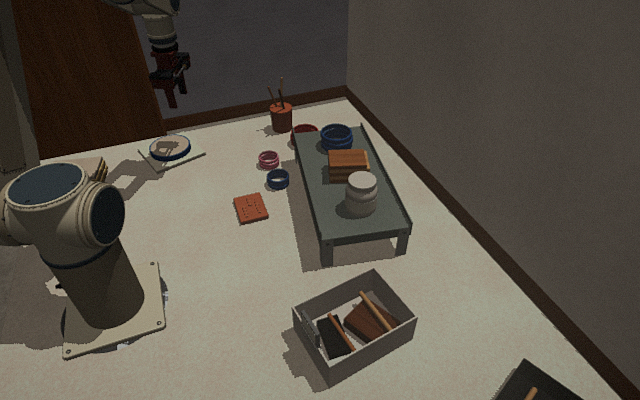

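View pics/top0.png

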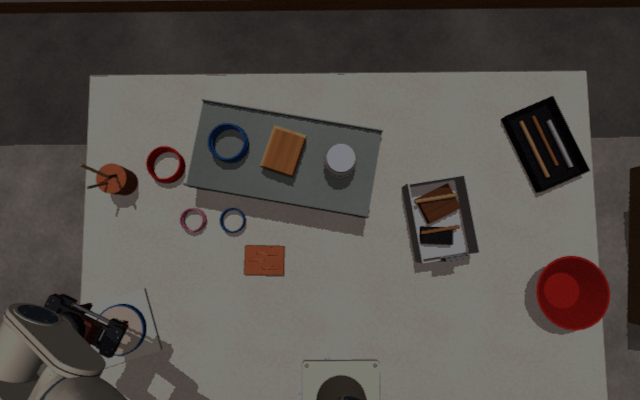

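View pics/wrist0.png

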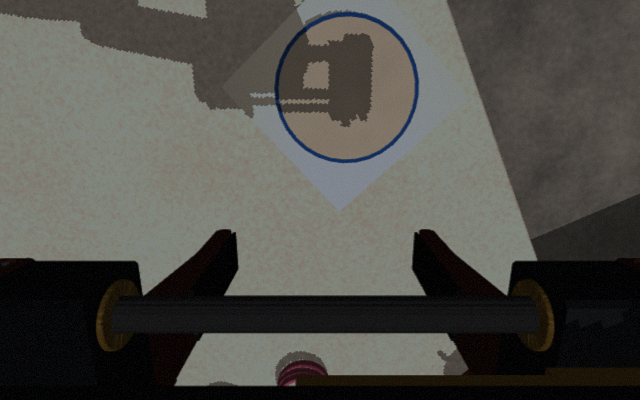

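Candidates for hoops in the top view are large blue on the shelf (228,143), small blue on the bench (233,220), pink (193,220), red (165,165), and a printed blue ring under the arm (120,328). The large blue one on the shelf deck fits: it is the larger of the blue ones and it stands on the shelf. I'll confirm it in a crop and fit the edges.

```bash
cat > h.py <<'E'
import numpy as np, cv2
from workcell import ctrl
def ray(im,uv,z):
    K=np.array(im["camera_matrix"]);R=np.array(im["R"]);t=np.array(im["t"])
    c=-R.T@t; d=R.T@np.linalg.inv(K)@np.array([uv[0],uv[1],1.])
    return c+d*(z-c[2])/d[2]
def proj(im,X):
    p=np.array(im["R"])@np.array(X,float)+np.array(im["t"]);p=np.array(im["camera_matrix"])@p
    return p[:2]/p[2]
E
python3 - <<'E'
from h import *
t=ctrl.get_image("top"); s=ctrl.get_image("side")
a=t["pixels"][90:240,130:400,::-1]; b=t["pixels"][160:280,380:500,::-1]
cv2.imwrite("pics/c1.png",cv2.resize(cv2.convertScaleAbs(a,alpha=1.6),None,fx=2.9,fy=2.9,interpolation=cv2.INTER_CUBIC))
cv2.imwrite("pics/c2.png",cv2.resize(cv2.convertScaleAbs(b,alpha=1.6),None,fx=5,fy=5,interpolation=cv2.INTER_CUBIC))
c=s["pixels"][260:390,280:430,::-1]
cv2.imwrite("pics/c3.png",cv2.resize(cv2.convertScaleAbs(c,alpha=1.6),None,fx=4.5,fy=4.5,interpolation=cv2.INTER_CUBIC))
for n in ["holder","shelf","carton"]:
  for cam in ["top","side"]:
    r=ctrl.regions_of(cam,n)
    for d in r[:2]:
        ys,xs=np.nonzero(d["mask"]); print(n,cam,d["p"],len(xs),xs.min(),xs.max(),ys.min(),ys.max(), cv2.minAreaRect(np.c_[xs,ys].astype(np.float32)))
for n in ["hoops"]:
    for d in ctrl.regions_of("top",n):
        ys,xs=np.nonzero(d["mask"]); print(n,d["p"],xs.mean(),ys.mean(),len(xs))
E
```

```text
holder top 0.71 13170 185 382 100 217 ((283.79547119140625, 158.2716522216797), (186.2498016357422, 89.9516830444336), 9.827723503112793)
holder top 0.69 176 440 470 253 261 ((454.7745056152344, 257.0346374511719), (6.386402606964111, 30.411439895629883), 81.25383758544922)
holder side 0.96 497 301 320 310 353 ((310.0643310546875, 330.88385009765625), (44.22783660888672, 15.349929809570312), 59.93141555786133)
shelf top 0.76 12796 185 380 100 217 ((283.86102294921875, 157.96762084960938), (186.24887084960938, 89.83070373535156), 9.84582233428955)
shelf side 0.92 7627 291 412 124 266 ((353.28668212890625, 190.11119079589844), (149.3975830078125, 99.3001937866211), 76.50426483154297)
shelf side 0.59 393 301 319 311 350 ((308.6505126953125, 330.40496826171875), (39.915977478027344, 13.038329124450684), 57.7243537902832)
carton top 0.98 5221 402 479 176 263 ((440.5107421875, 218.48402404785156), (82.12849426269531, 67.02252960205078), 78.9964599609375)
carton side 0.63 8841 291 417 267 387 ((353.5693359375, 320.8842468261719), (91.00993347167969, 113.291748046875), 59.21585464477539)
hoops 0.97 227.6548148148148 142.49481481481482 675
hoops 0.87 165.54019292604502 164.7363344051447 622
hoops 0.65 193.06040268456377 219.33557046979865 298
hoops 0.45 232.4158878504673 219.06542056074767 214
```

View pics/c1.png

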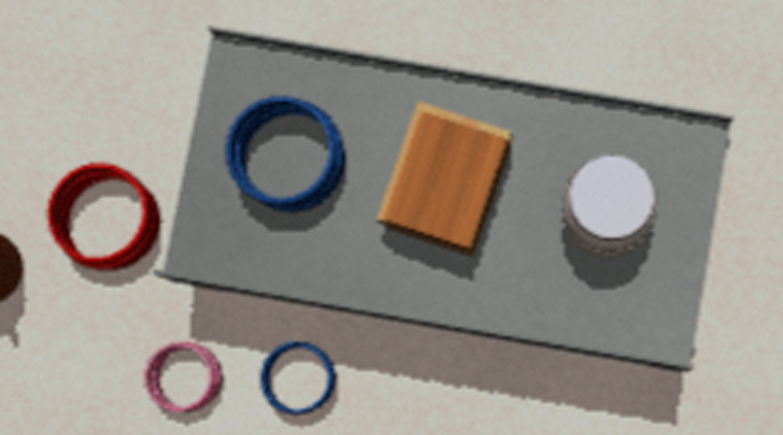

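View pics/c2.png

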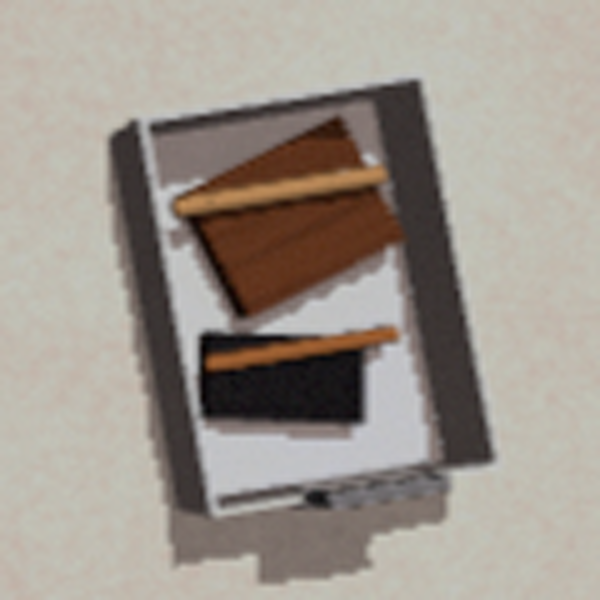

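View pics/c3.png

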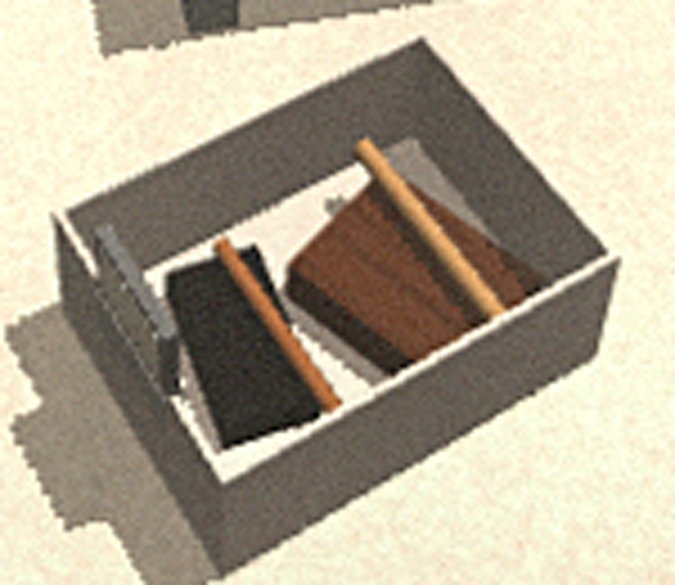

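```bash
python3 - <<'E'
from h import *
t=ctrl.get_image("top"); s=ctrl.get_image("side")
P=lambda im,uv,z:ray(im,uv,z).round(1)[:2]
c1=lambda x,y:(x/2.9+130-.3,y/2.9+90-.3); c2=lambda x,y:(x/5+380-.4,y/5+160-.4); c3=lambda x,y:(x/4.5+280-.4,y/4.5+260-.4)
def line(a,b,n):
    d=b-a; print(n,a,b,np.linalg.norm(d).round(1),np.degrees(np.arctan2(*(d[::-1]))).round(2))
line(P(t,c1(690,368),135),P(t,c1(160,274),135),"lip R->L")
line(P(t,c2(495,463),90),P(t,c2(213,517),90),"carton front R->L")
line(P(t,c2(213,517),90),P(t,c2(140,122),90),"carton left F->B")
line(P(s,c3(222,482),90),P(s,c3(55,215),90),"side carton front R->L")
line(P(s,c3(222,482),90),P(s,c3(618,260),90),"side carton right F->B")
line(P(s,c3(170,335),140),P(s,c3(104,230),140),"side holder top edge")
line(P(t,c2(445,478),140),P(t,c2(310,495),140),"top holder")
# side lip ends
cv2.imwrite("pics/c4.png",cv2.resize(cv2.convertScaleAbs(s["pixels"][110:270,270:420,::-1],alpha=1.6),None,fx=3.7,fy=3.7,interpolation=cv2.INTER_CUBIC))
for n in ["tongue_foot","apron_foot","frame_mid","holder"]:
  for c in ["top","side"]:
    print(n,c,[(np.round(d["location"],1),round(float(d["p"]),2)) for d in ctrl.pinpoint(c,n)])
    
print(ctrl.get_obs()["t"])
E
```

```text
lip R->L [505.1 -69.4] [594.2 412.1] 489.7 79.52
carton front R->L [ 409.4 -371.4] [ 381.5 -218.9] 155.0 100.37
carton left F->B [ 381.5 -218.9] [ 595.9 -185.1] 217.0 8.96
side carton front R->L [ 408.4 -375. ] [ 384.2 -221.1] 155.8 98.94
side carton right F->B [ 408.4 -375. ] [ 623.  -343.3] 216.9 8.4
side holder top edge [ 402.7 -329.9] [ 393.9 -270.2] 60.3 98.39
top holder [ 403.3 -327.7] [ 395.  -257.8] 70.4 96.77
tongue_foot top [(array([ 400.2, -301.3,   77.2]), 0.73)]
tongue_foot side [(array([ 402.3, -301.1,   79.5]), 0.79)]
apron_foot top [(array([ 387.3, -300.8,   66. ]), 0.66)]
apron_foot side [(array([ 395.9, -300.2,   63. ]), 0.74)]
frame_mid top [(array([ 400.6, -302.4,  118.6]), 0.7)]
frame_mid side [(array([ 397.1, -297.1,  120. ]), 0.73)]
holder top [(array([388.6, 215.4,  -0.6]), 0.71), (array([ 397.3, -307. ,   90.1]), 0.44), (array([ 6.535e+02, -5.000e-01,  1.052e+02]), 0.44)]
holder side [(array([ 396.3, -301.3,   90.4]), 0.63)]
2.45
```

View pics/c4.png

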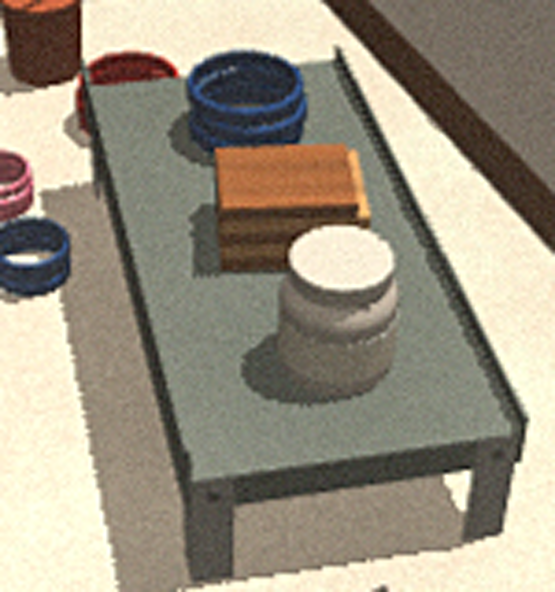

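The crop shows the three-ring large blue stack on the deck, at (285,153) in c1, left of the boards. That is the target. The holder sits at about (397,-300,90) with yaw about 9°. The lip yaw is about -10.5°, so the target is about (577,319,135). I'll start moving.

>>> {"op": "move_arm", "data": {
  "motion": [
    [[-0.2, 0.2, 0], [0, 0, 0.166]],
    [[-0.4, 0.4, 0], [0, 0, 0.332]],
    [[-0.6, 0.6, 0], [0, 0, 0.498]],
    [[-0.8, 0.8, 0], [0, 0, 0.664]],
    [[-1, 1, 0], [0, 0, 0.83]]
  ],
  "gripper": 1
}}

```text
t: 3.08
ee_pos: [339.8, 363.4, 222.8]
orientation: [-3.116, -0.395, -0.001]
ft_force: [1.2, -0.9, -0.3]
width: 87.7
```

```bash
cat >> h.py <<'E'
from scipy.spatial.transform import Rotation as Ro
def plan(p,yaw=None,up=True):
    """print tool-axes normalised shift/turn from measured pose to world p with tool down, x at yaw deg"""
    o=ctrl.get_obs(); R=Ro.from_rotvec(o["orientation"]); q=R.as_matrix()
    print("t",round(o["t"],3),"pos",o["ee_pos"].round(1),"yaw",np.degrees(np.arctan2(q[1,0],q[0,0])).round(2),"zax",q[:,2].round(3),"w",round(o["width"],1),"F",o["ft_force"].round(1),"M",o["moment"].round(2))
    if p is not None:
        s=q.T@(np.array(p)-o["ee_pos"])/150
        y=np.radians(yaw);T=np.array([[np.cos(y),np.sin(y),0],[np.sin(y),-np.cos(y),0],[0,0,-1]])
        print("shift",s.round(4),"turn",(Ro.from_matrix(q.T@T).as_rotvec()/np.radians(60)).round(4))
E
python3 -c "
from h import *
plan((430,-10,220),8.9)"
```

```text
t 3.075 pos [339.8 363.4 222.8] yaw 14.46 zax [ 0.  0. -1.] w 87.7 F [ 1.2 -0.9 -0.3] M [-0.04 -0.02 -0.02]
shift [-0.0387  2.5604  0.0185] turn [-0.0002 -0.0004  0.0926]
```

>>> {"op": "move_arm", "data": {
  "motion": [
    [[0.04, 0.2, 0], [0, 0, 0.02]],
    [[0.08, 0.4, 0], [0, 0, 0.04]],
    [[0.12, 0.6, 0], [0, 0, 0.06]],
    [[0.16, 0.8, 0], [0, 0, 0.08]],
    [[0.2, 1, 0], [0, 0, 0.093]]
  ]
}}

```text
t: 3.7
ee_pos: [407.1, 226.3, 222.9]
orientation: [-3.131, -0.251, -0.001]
ft_force: [-0.3, -0.2, -0.2]
width: 87.8
```

>>> {"op": "move_arm", "data": {
  "motion": [
    [[0, 0.2, 0], [0, 0, 0]],
    [[0, 0.4, 0], [0, 0, 0]],
    [[0, 0.6, 0], [0, 0, 0]],
    [[0, 0.8, 0], [0, 0, 0]],
    [[0, 1, 0], [0, 0, 0]]
  ]
}}

```text
t: 4.32
ee_pos: [430.8, 78.2, 222.9]
orientation: [-3.131, -0.252, -0.001]
ft_force: [0.3, -0.6, 0.5]
width: 88.0
```

>>> {"op": "move_arm", "data": {
  "motion": [
    [[-0.03, 0.2, 0], [0, 0, 0]],
    [[-0.06, 0.4, 0], [0, 0, 0]],
    [[-0.09, 0.6, 0], [0, 0, 0]],
    [[-0.12, 0.8, 0], [0, 0, 0]],
    [[-0.15, 1, 0], [0, 0, 0]]
  ]
}}

```text
t: 4.95
ee_pos: [432.4, -73.6, 222.9]
orientation: [3.131, 0.252, 0.001]
ft_force: [0.5, 0.6, 0.0]
width: 88.1
```

```bash
python3 -c "
from h import *
plan((397.5,-301,200),8.9)"
```

```text
t 4.95 pos [432.4 -73.6 222.9] yaw 9.19 zax [ 0.001 -0.    -1.   ] w 88.1 F [0.5 0.6 0. ] M [-0.04  0.04  0.01]
shift [-0.472   1.4595  0.1527] turn [ 0.0002 -0.0005  0.0049]
```

>>> {"op": "move_arm", "data": {
  "motion": [
    [[-0.05, 0.2, 0], [0, 0, 0]],
    [[-0.1, 0.4, 0], [0, 0, 0]],
    [[-0.15, 0.6, 0], [0, 0, 0]],
    [[-0.2, 0.8, 0], [0, 0, 0]],
    [[-0.25, 1, 0], [0, 0, 0]]
  ]
}}

```text
t: 5.58
ee_pos: [419.2, -227.7, 222.8]
orientation: [3.131, 0.252, 0.001]
ft_force: [-0.4, -0.1, -0.0]
width: 88.1
```

>>> {"op": "move_arm", "data": {
  "motion": [
    [[-0.05, 0.12, 0.03], [0, 0, 0]],
    [[-0.1, 0.24, 0.06], [0, 0, 0]],
    [[-0.15, 0.36, 0.1], [0, 0, 0]],
    [[-0.22, 0.459, 0.15], [0, 0, 0]],
    [[-0.22, 0.459, 0.15], [0, 0, 0]]
  ]
}}

```text
t: 6.2
ee_pos: [396.8, -300.4, 199.4]
orientation: [-3.131, -0.249, 0.002]
ft_force: [0.4, 0.5, -0.4]
width: 87.8
```

```bash
python3 - <<'E'
from h import *
plan((397.5,-301,97.5),8.9)
w=ctrl.get_image("wrist"); cv2.imwrite("pics/w1.png",cv2.convertScaleAbs(w["pixels"][:,:,::-1],alpha=1.5))
np.savez("w1.npz",mount=w["mount"],K=w["camera_matrix"])
print(np.round(w["mount"],3),np.round(w["camera_matrix"],1))
for n in ["holder","frame_mid","tongue_foot"]:
    print(n,[(np.round(d["location"],1),round(float(d["p"]),2)) for d in ctrl.pinpoint("wrist",n)])
E
```

```text
t 6.2 pos [ 396.8 -300.4  199.4] yaw 9.09 zax [-0.001  0.001 -1.   ] w 87.8 F [ 0.4  0.5 -0.4] M [0.01 0.03 0.01]
shift [0.0046 0.0054 0.6793] turn [-0.0011  0.001   0.0032]
[[ 1.00000e+00  1.00000e-03 -1.00000e-03  5.29000e-01]
 [-0.00000e+00  9.68000e-01  2.50000e-01 -6.72840e+01]
 [ 1.00000e-03 -2.50000e-01  9.68000e-01 -1.62853e+02]
 [ 0.00000e+00  0.00000e+00  0.00000e+00  1.00000e+00]] [[348.1   0.  324.7]
 [  0.  348.1 199.6]
 [  0.    0.    1. ]]
holder [(array([ 398.2, -300.7,   88. ]), 0.97)]
frame_mid [(array([ 402.7, -301.3,  115.8]), 0.7)]
tongue_foot [(array([ 405.1, -303. ,   75.2]), 0.73)]
```

View pics/w1.png

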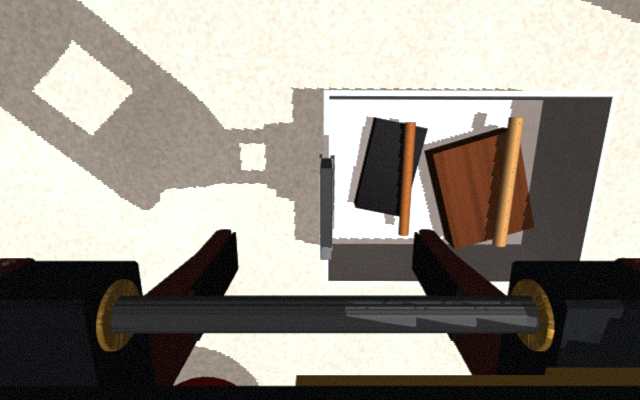

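```bash
python3 -c "
import cv2
a=cv2.imread('pics/w1.png')[140:280,290:370]
cv2.imwrite('pics/w1c.png',cv2.resize(a,None,fx=4.2,fy=4.2,interpolation=cv2.INTER_CUBIC))"
```

```text
(no output)
```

View pics/w1c.png

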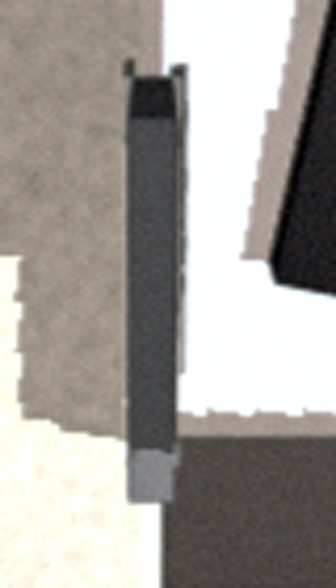

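Holder top edge runs v 168–259, u 320–332: it is 1.4 mm off in tool x, centred in y, and aligned. I'll descend and grip.

>>> {"op": "move_arm", "data": {
  "motion": [
    [[0.003, 0.005, 0.17], [0, 0, 0]],
    [[0.006, 0.005, 0.34], [0, 0, 0]],
    [[0.01, 0.005, 0.51], [0, 0, 0]],
    [[0.01, 0.005, 0.64], [0, 0, 0]],
    [[0.01, 0.005, 0.679], [0, 0, 0]]
  ]
}}

```text
t: 7.02
ee_pos: [399.1, -299.5, 97.5]
orientation: [-3.13, -0.253, 0.002]
ft_force: [-0.5, 0.4, 0.7]
width: 87.6
```

>>> {"op": "move_arm", "data": {
  "motion": [
    [[0, 0, 0], [0, 0, 0]],
    [[0, 0, 0], [0, 0, 0]],
    [[0, 0, 0], [0, 0, 0]],
    [[0, 0, 0], [0, 0, 0]],
    [[0, 0, 0], [0, 0, 0]]
  ],
  "gripper": 0
}}

```text
t: 7.65
ee_pos: [399.4, -300.5, 98.5]
orientation: [3.131, 0.252, 0.0]
ft_force: [0.0, 0.4, -0.3]
width: 41.4
```

```bash
python3 - <<'E'
from h import *
plan((397.5,-301,225),8.9)
E
```

```text
t 7.65 pos [ 399.4 -300.5   98.5] yaw 9.19 zax [ 0. -0. -1.] w 41.4 F [ 0.   0.4 -0.3] M [-0.04  0.02 -0.03]
shift [-0.0128  0.0018 -0.843 ] turn [ 0.0003 -0.0002  0.0048]
```

>>> {"op": "move_arm", "data": {
  "motion": [
    [[0, 0, 0], [0, 0, 0]],
    [[0, 0, 0], [0, 0, 0]],
    [[0, 0, 0], [0, 0, 0]],
    [[0, 0, 0], [0, 0, 0]],
    [[0, 0, 0], [0, 0, 0]]
  ],
  "gripper": 0
}}

```text
t: 8.28
ee_pos: [398.8, -300.3, 98.3]
orientation: [-3.131, -0.252, 0.001]
ft_force: [-2.9, -1.3, 2.0]
width: 7.9
```

```bash
python3 - <<'E'
from h import *
plan((397.5,-301,225),8.9)
E
```

```text
t 8.275 pos [ 398.8 -300.3   98.3] yaw 9.19 zax [-0.001  0.    -1.   ] w 7.9 F [-2.9 -1.3  2. ] M [-0.37  0.63 -0.08]
shift [-0.0102  0.0027 -0.845 ] turn [-0.0004  0.0008  0.0049]
```

>>> {"op": "move_arm", "data": {
  "motion": [
    [[0, 0, -0.05], [0, 0, 0]],
    [[0, 0, -0.2], [0, 0, 0]],
    [[0, 0, -0.45], [0, 0, 0]],
    [[0, 0, -0.75], [0, 0, 0]],
    [[0, 0, -1], [0, 0, 0]]
  ]
}}

```text
t: 8.9
ee_pos: [399.8, -300.4, 250.6]
orientation: [3.131, 0.252, 0.003]
ft_force: [-0.1, -0.3, 0.2]
width: 7.6
```

```bash
python3 - <<'E'
from h import *
plan((540,317,240),-10.5)
w=ctrl.get_image("wrist"); cv2.imwrite("pics/w2.png",cv2.convertScaleAbs(w["pixels"][:,:,::-1],alpha=1.5))
s=ctrl.get_image("side"); cv2.imwrite("pics/s2.png",cv2.resize(cv2.convertScaleAbs(s["pixels"][200:400,200:450,::-1],alpha=1.5),None,fx=3,fy=3))
E
```

```text
t 8.9 pos [ 399.8 -300.4  250.6] yaw 9.19 zax [ 0.002 -0.001 -1.   ] w 7.6 F [-0.1 -0.3  0.2] M [-0.07  0.05 -0.01]
shift [ 1.5802 -3.9137  0.0688] turn [ 0.0008 -0.0017  0.3282]
```

View pics/w2.png

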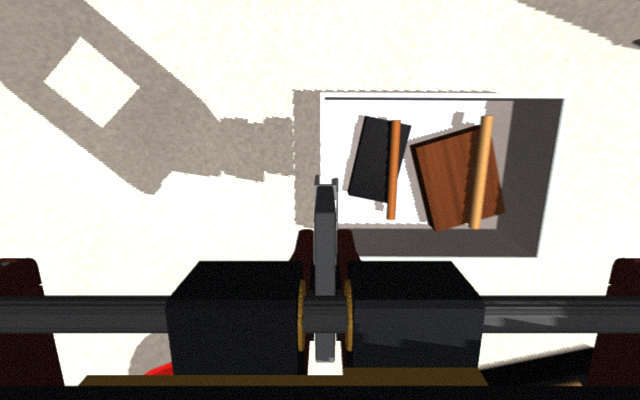

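View pics/s2.png

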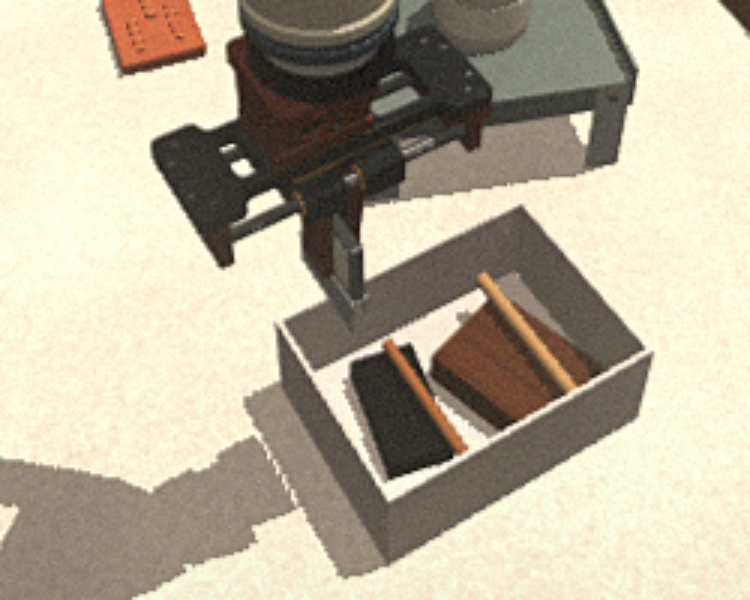

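>>> {"op": "move_arm", "data": {
  "motion": [
    [[0.04, -0.1, 0], [0, 0, 0]],
    [[0.14, -0.35, 0], [0, 0, 0]],
    [[0.24, -0.6, 0], [0, 0, 0]],
    [[0.32, -0.8, 0], [0, 0, 0]],
    [[0.4, -1, 0], [0, 0, 0]]
  ]
}}

```text
t: 9.62
ee_pos: [433.6, -140.2, 246.6]
orientation: [-3.13, -0.252, 0.005]
ft_force: [0.8, -0.4, -0.6]
width: 7.7
```

>>> {"op": "move_arm", "data": {
  "motion": [
    [[0.08, -0.2, 0], [0, 0, 0]],
    [[0.16, -0.4, 0], [0, 0, 0]],
    [[0.24, -0.6, 0], [0, 0, 0]],
    [[0.32, -0.8, 0], [0, 0, 0]],
    [[0.4, -1, 0], [0, 0, 0]]
  ]
}}

```text
t: 10.25
ee_pos: [468.4, 16.9, 246.5]
orientation: [-3.131, -0.252, 0.005]
ft_force: [-1.0, -0.5, -0.5]
width: 7.9
```

>>> {"op": "move_arm", "data": {
  "motion": [
    [[0.08, -0.2, 0], [0, 0, 0.06]],
    [[0.16, -0.4, 0], [0, 0, 0.12]],
    [[0.24, -0.6, 0], [0, 0, 0.18]],
    [[0.32, -0.8, 0], [0, 0, 0.25]],
    [[0.4, -1, 0], [0, 0, 0.328]]
  ]
}}

```text
t: 10.88
ee_pos: [503.4, 174.2, 246.3]
orientation: [3.127, -0.29, -0.006]
ft_force: [0.4, -0.3, -1.1]
width: 8.1
```

```bash
python3 - <<'E'
from h import *
plan((577,319,200),-10.5)
E
```

```text
t 10.875 pos [503.4 174.2 246.3] yaw -10.61 zax [-0.004 -0.001 -1.   ] w 8.1 F [ 0.4 -0.3 -1.1] M [-0.11  0.13 -0.03]
shift [ 0.3054 -1.0393  0.3061] turn [ 0.0014  0.0033 -0.0018]
```

>>> {"op": "move_arm", "data": {
  "motion": [
    [[0.06, -0.2, 0.03], [0, 0, 0]],
    [[0.12, -0.45, 0.1], [0, 0, 0]],
    [[0.2, -0.7, 0.2], [0, 0, 0]],
    [[0.3, -0.98, 0.3], [0, 0.003, 0]],
    [[0.305, -1, 0.306], [0, 0.003, 0]]
  ]
}}

```text
t: 11.5
ee_pos: [575.7, 313.9, 198.6]
orientation: [3.126, -0.283, -0.002]
ft_force: [-1.1, -0.2, -1.4]
width: 8.1
```

>>> {"op": "move_arm", "data": {
  "motion": [
    [[0, -0.039, 0], [0, 0, 0]],
    [[0, -0.039, 0], [0, 0, 0]],
    [[0, -0.039, 0], [0, 0, 0]],
    [[0, -0.039, 0], [0, 0, 0]],
    [[0, -0.039, 0], [0, 0, 0]]
  ]
}}

```text
t: 12.12
ee_pos: [578.6, 317.2, 202.8]
orientation: [3.128, -0.288, 0.005]
ft_force: [0.2, -0.6, -1.5]
width: 7.5
```

```bash
python3 - <<'E'
from h import *
plan((577,319,200),-10.5)
w=ctrl.get_image("wrist"); cv2.imwrite("pics/w3.png",cv2.convertScaleAbs(w["pixels"][:,:,::-1],alpha=1.5))
for n in ["hoops","holder","apron_foot","tongue_foot"]:
    print(n,[(np.round(d["location"],1),round(float(d["p"]),2)) for d in ctrl.pinpoint("wrist",n)])
s=ctrl.get_image("side"); cv2.imwrite("pics/s3.png",cv2.resize(cv2.convertScaleAbs(s["pixels"][60:220,250:420,::-1],alpha=1.5),None,fx=3.7,fy=3.7))
for n in ["hoops","holder","lip_top"]:
    print(n,[(np.round(d["location"],1),round(float(d["p"]),2)) for d in ctrl.pinpoint("side",n)])
E
```

```text
t 12.125 pos [578.6 317.2 202.8] yaw -10.51 zax [ 0.003 -0.    -1.   ] w 7.5 F [ 0.2 -0.6 -1.5] M [-0.07  0.1  -0.03]
shift [-0.0124 -0.0099  0.0186] turn [-0.0002 -0.0033 -0.0002]
hoops [(array([580.4, 319.8, 193.1]), 0.39)]
holder [(array([580.2, 320.7, 193.4]), 0.88)]
apron_foot [(array([576.2, 318.4, 188.6]), 0.15)]
tongue_foot [(array([582.5, 313.8, 177. ]), 0.92), (array([674.8, 148. , 103.3]), 0.34)]
hoops [(array([ 5.067e+02,  3.089e+02, -1.000e-01]), 0.89), (array([707.6, 295. , 100.4]), 0.8), (array([665. , 497.2,   2.8]), 0.74), (array([504.8, 417.6,   1.7]), 0.71)]
holder [(array([578.6, 316.6, 195.3]), 0.47)]
lip_top [(array([550.1, 172.2, 134.2]), 0.71), (array([705.6, 295.5, 100.8]), 0.49)]
```

View pics/w3.png

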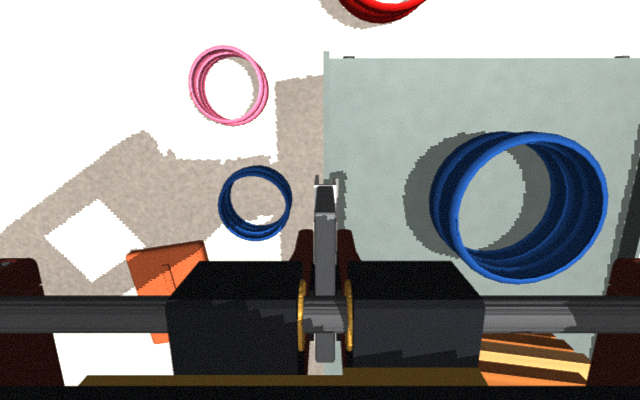

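View pics/s3.png

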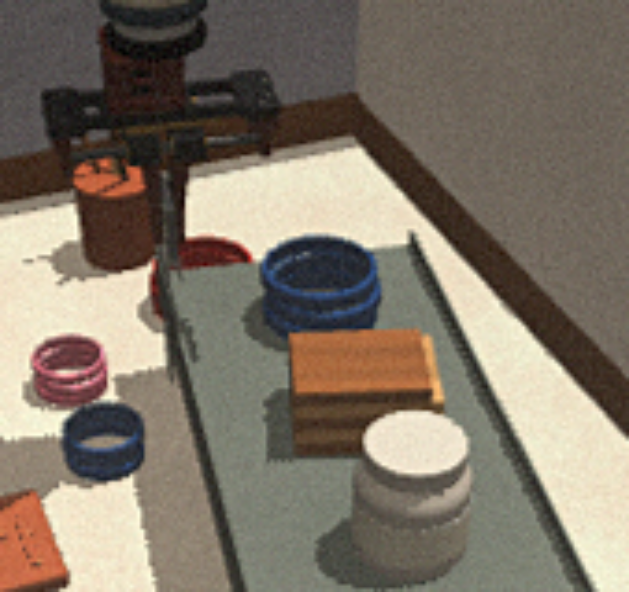

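```bash
python3 -c "
import cv2
a=cv2.imread('pics/w3.png')
cv2.imwrite('pics/w3c.png',cv2.resize(a[40:220,295:365],None,fx=3.3*2,fy=3.3,interpolation=cv2.INTER_CUBIC))"
```

```text
(no output)
```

View pics/w3c.png

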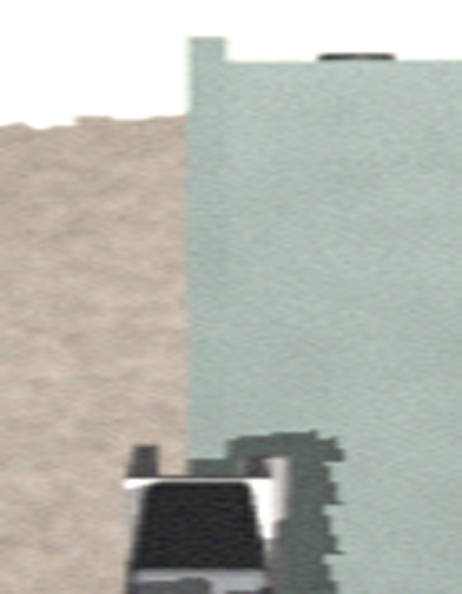

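>>> {"op": "move_arm", "data": {
  "motion": [
    [[0.003, -0.01, 0.04], [0, 0, 0]],
    [[0.006, -0.02, 0.09], [0, 0, 0]],
    [[0.009, -0.033, 0.14], [0, 0, 0]],
    [[0.009, -0.033, 0.17], [0, 0, 0]],
    [[0.009, -0.033, 0.17], [0, 0, 0]]
  ]
}}

```text
t: 13.2
ee_pos: [580.5, 322.0, 176.2]
orientation: [3.128, -0.287, 0.003]
ft_force: [-0.6, 0.4, 0.2]
width: 7.7
```

```bash
python3 - <<'E'
from h import *
plan(None)
w=ctrl.get_image("wrist"); a=cv2.convertScaleAbs(w["pixels"][:,:,::-1],alpha=1.5)
cv2.imwrite("pics/w4.png",a)
cv2.imwrite('pics/w4c.png',cv2.resize(a[40:220,295:365],None,fx=3.3*2,fy=3.3,interpolation=cv2.INTER_CUBIC))
E
```

```text
t 13.2 pos [580.5 322.  176.2] yaw -10.49 zax [ 0.002 -0.001 -1.   ] w 7.7 F [-0.6  0.4  0.2] M [-0.04  0.1  -0.01]
```

View pics/w4c.png

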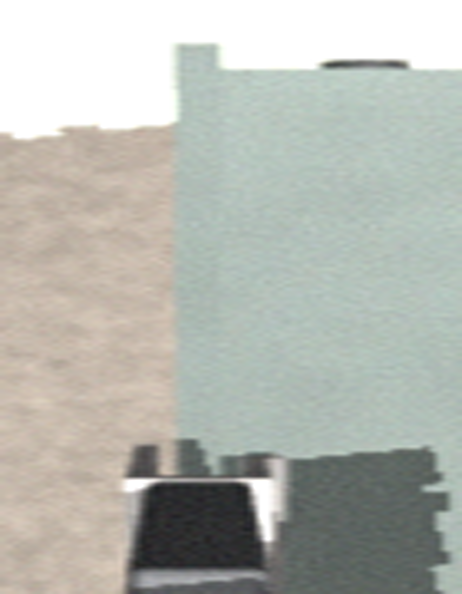

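Lip front edge is at u 321.7, apron inner face at 319 and tongue flare at 332.4. The lip lies between them, and a 0.5 mm forward nudge centres it. I'll descend in stages.

>>> {"op": "move_arm", "data": {
  "motion": [
    [[0.004, 0, 0.02], [0, 0, 0]],
    [[0.004, 0, 0.05], [0, 0, 0]],
    [[0.004, 0, 0.08], [0, 0, 0]],
    [[0.004, 0, 0.1], [0, 0, 0]],
    [[0.004, 0, 0.12], [0, 0, 0]]
  ]
}}

```text
t: 13.88
ee_pos: [581.4, 322.0, 158.7]
orientation: [3.128, -0.287, 0.005]
ft_force: [0.5, -0.7, -0.8]
width: 7.7
```

```bash
python3 - <<'E'
from h import *
plan(None)
w=ctrl.get_image("wrist"); a=cv2.convertScaleAbs(w["pixels"][:,:,::-1],alpha=1.5)
cv2.imwrite("pics/w5.png",a)
cv2.imwrite('pics/w5c.png',cv2.resize(a[40:220,295:365],None,fx=3.3*2,fy=3.3,interpolation=cv2.INTER_CUBIC))
E
```

```text
t 13.875 pos [581.4 322.  158.7] yaw -10.48 zax [ 0.003 -0.001 -1.   ] w 7.7 F [ 0.5 -0.7 -0.8] M [-0.06  0.05 -0.01]
```

View pics/w5c.png

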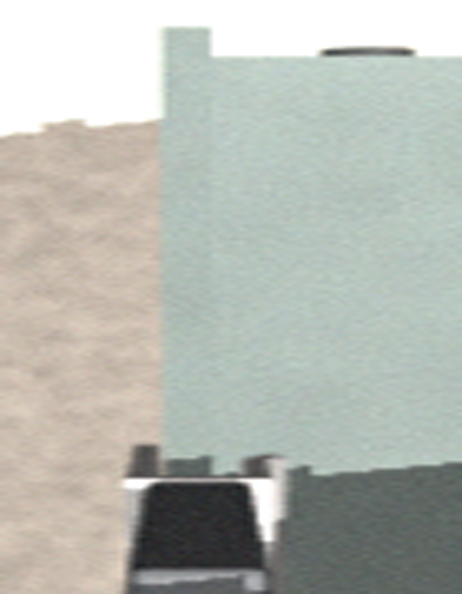

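>>> {"op": "move_arm", "data": {
  "motion": [
    [[-0.002, 0, 0.01], [0, 0, 0]],
    [[-0.002, 0, 0.025], [0, 0, 0]],
    [[-0.002, 0, 0.04], [0, 0, 0]],
    [[-0.002, 0, 0.055], [0, 0, 0]],
    [[-0.002, 0, 0.07], [0, 0, 0]]
  ]
}}

```text
t: 14.55
ee_pos: [581.2, 322.1, 148.3]
orientation: [3.128, -0.287, 0.005]
ft_force: [0.8, -0.4, -1.8]
width: 7.9
```

```bash
python3 - <<'E'
from h import *
plan(None)
w=ctrl.get_image("wrist"); a=cv2.convertScaleAbs(w["pixels"][:,:,::-1],alpha=1.5)
cv2.imwrite('pics/w6c.png',cv2.resize(a[40:220,295:365],None,fx=3.3*2,fy=3.3,interpolation=cv2.INTER_CUBIC))
E
```

```text
t 14.55 pos [581.2 322.1 148.3] yaw -10.49 zax [ 0.003 -0.001 -1.   ] w 7.9 F [ 0.8 -0.4 -1.8] M [-0.09  0.05 -0.01]
```

View pics/w6c.png

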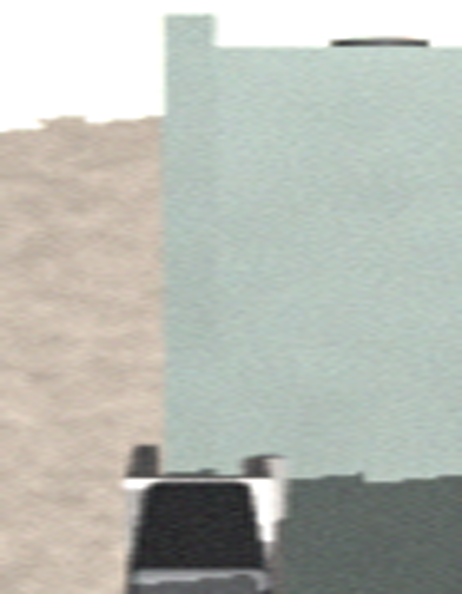

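The lip is between apron and tongue with no side force. About 5 mm remain, so I'll feel it down.

>>> {"op": "move_arm", "data": {
  "motion": [
    [[0, 0, 0.006], [0, 0, 0]],
    [[0, 0, 0.012], [0, 0, 0]],
    [[0, 0, 0.018], [0, 0, 0]],
    [[0, 0, 0.024], [0, 0, 0]],
    [[0, 0, 0.03], [0, 0, 0]]
  ]
}}

```text
t: 15.22
ee_pos: [581.2, 322.1, 143.9]
orientation: [3.128, -0.287, 0.005]
ft_force: [0.0, 0.2, -1.4]
width: 8.2
```

>>> {"op": "move_arm", "data": {
  "motion": [
    [[0, 0, 0.003], [0, 0, 0]],
    [[0, 0, 0.005], [0, 0, 0]],
    [[0, 0, 0.007], [0, 0, 0]],
    [[0, 0, 0.007], [0, 0, 0]],
    [[0, 0, 0.007], [0, 0, 0]]
  ]
}}

```text
t: 15.85
ee_pos: [581.2, 322.1, 143.3]
orientation: [3.128, -0.287, 0.005]
ft_force: [-3.8, -1.7, 5.8]
width: 7.7
```

```bash
python3 -c "
from h import *
plan(None)"
```

```text
t 15.85 pos [581.2 322.1 143.3] yaw -10.48 zax [ 0.003 -0.001 -1.   ] w 7.7 F [-3.8 -1.7  5.8] M [-0.24  0.53  0.01]
```

>>> {"op": "move_arm", "data": {
  "motion": [
    [[0, 0, 0.003], [0, 0, 0]],
    [[0, 0, 0.006], [0, 0, 0]],
    [[0, 0, 0.008], [0, 0, 0]],
    [[0, 0, 0.008], [0, 0, 0]],
    [[0, 0, 0.008], [0, 0, 0]]
  ]
}}

```text
t: 16.48
ee_pos: [581.2, 322.1, 143.2]
orientation: [3.128, -0.287, 0.005]
ft_force: [-5.1, -2.5, 13.4]
width: 7.7
```

```bash
python3 -c "
from h import *
plan(None)
w=ctrl.get_image('wrist'); a=cv2.convertScaleAbs(w['pixels'][:,:,::-1],alpha=1.5)
cv2.imwrite('pics/w7c.png',cv2.resize(a[40:220,295:365],None,fx=3.3*2,fy=3.3,interpolation=cv2.INTER_CUBIC))
s=ctrl.get_image('side'); cv2.imwrite('pics/s7.png',cv2.resize(cv2.convertScaleAbs(s['pixels'][80:200,260:360,::-1],alpha=1.6),None,fx=5,fy=5,interpolation=cv2.INTER_CUBIC))
"
```

```text
t 16.475 pos [581.2 322.1 143.2] yaw -10.49 zax [ 0.003 -0.    -1.   ] w 7.7 F [-5.1 -2.5 13.4] M [-0.55  1.08  0.03]
```

View pics/w7c.png

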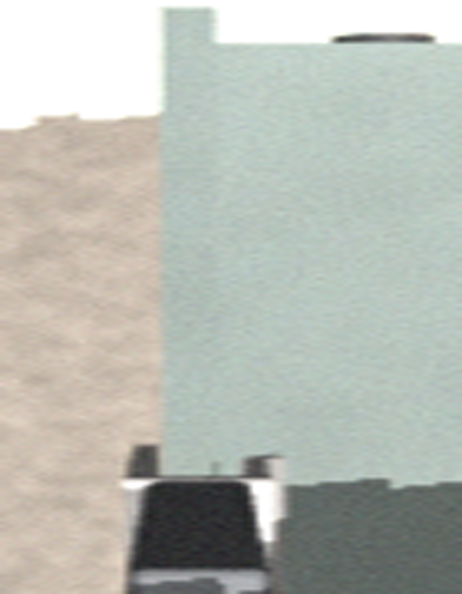

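View pics/s7.png

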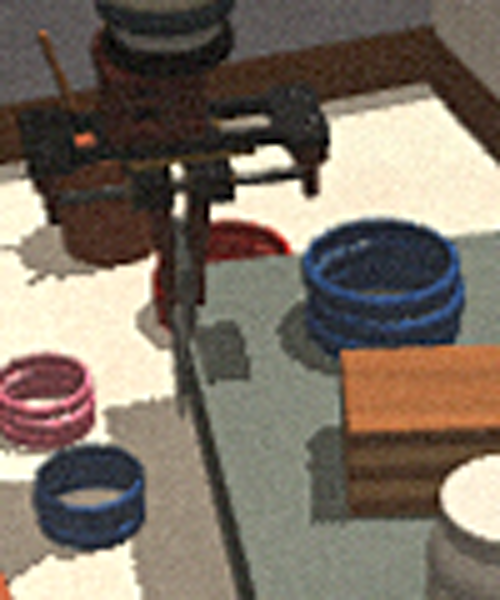

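Home: TCP stopped at 143.2, the predicted seat height, while the force rose to 13 N. The views show it upright over the lip, apron in front and tongue behind. I'll hold it for over 3 s.

>>> {"op": "move_arm", "data": {
  "motion": [
    [[0, 0, 0], [0, 0, 0]],
    [[0, 0, 0], [0, 0, 0]],
    [[0, 0, 0], [0, 0, 0]],
    [[0, 0, 0], [0, 0, 0]],
    [[0, 0, 0], [0, 0, 0]]
  ]
}}

```text
t: 17.2
ee_pos: [581.2, 322.1, 143.2]
orientation: [3.128, -0.287, 0.005]
ft_force: [-5.0, -3.4, 13.9]
width: 7.9
```

>>> {"op": "move_arm", "data": {
  "motion": [
    [[0, 0, 0], [0, 0, 0]],
    [[0, 0, 0], [0, 0, 0]],
    [[0, 0, 0], [0, 0, 0]],
    [[0, 0, 0], [0, 0, 0]],
    [[0, 0, 0], [0, 0, 0]]
  ]
}}

```text
t: 17.82
ee_pos: [581.2, 322.1, 143.2]
orientation: [3.128, -0.287, 0.005]
ft_force: [-5.1, -3.4, 13.4]
width: 7.8
```

>>> {"op": "move_arm", "data": {
  "motion": [
    [[0, 0, 0], [0, 0, 0]],
    [[0, 0, 0], [0, 0, 0]],
    [[0, 0, 0], [0, 0, 0]],
    [[0, 0, 0], [0, 0, 0]],
    [[0, 0, 0], [0, 0, 0]]
  ]
}}

```text
t: 18.45
ee_pos: [581.2, 322.1, 143.2]
orientation: [3.128, -0.287, 0.005]
ft_force: [-4.6, -2.5, 12.7]
width: 7.7
```

>>> {"op": "move_arm", "data": {
  "motion": [
    [[0, 0, 0], [0, 0, 0]],
    [[0, 0, 0], [0, 0, 0]],
    [[0, 0, 0], [0, 0, 0]],
    [[0, 0, 0], [0, 0, 0]],
    [[0, 0, 0], [0, 0, 0]]
  ]
}}

```text
t: 19.08
ee_pos: [581.2, 322.1, 143.3]
orientation: [3.128, -0.287, 0.005]
ft_force: [-5.5, -1.8, 13.4]
width: 8.0
```

>>> {"op": "move_arm", "data": {
  "motion": [
    [[0, 0, 0], [0, 0, 0]],
    [[0, 0, 0], [0, 0, 0]],
    [[0, 0, 0], [0, 0, 0]],
    [[0, 0, 0], [0, 0, 0]],
    [[0, 0, 0], [0, 0, 0]]
  ]
}}

```text
t: 19.7
ee_pos: [581.2, 322.1, 143.2]
orientation: [3.128, -0.287, 0.005]
ft_force: [-5.4, -3.7, 13.2]
width: 8.1
```

>>> {"op": "move_arm", "data": {
  "motion": [
    [[0, 0, 0], [0, 0, 0]],
    [[0, 0, 0], [0, 0, 0]],
    [[0, 0, 0], [0, 0, 0]],
    [[0, 0, 0], [0, 0, 0]],
    [[0, 0, 0], [0, 0, 0]]
  ]
}}

```text
t: 20.32
ee_pos: [581.2, 322.1, 143.3]
orientation: [3.128, -0.287, 0.005]
ft_force: [-5.6, -2.4, 13.2]
width: 8.2
```

```bash
python3 -c "
from h import *
plan(None)
ctrl.get_image('top')
for n in ['hoops','boards','tub','tablet']: print(n,[(np.round(d['location'],1),round(float(d['p']),2)) for d in ctrl.pinpoint('top',n)][:2])
ctrl.get_image('side')
for n in ['hoops','holder']: print(n,[(np.round(d['location'],1),round(float(d['p']),2)) for d in ctrl.pinpoint('side',n)][:3])
"
```

```text
t 20.325 pos [581.2 322.1 143.3] yaw -10.49 zax [ 0.003 -0.    -1.   ] w 8.2 F [-5.6 -2.4 13.2] M [-0.55  1.   -0.02]
hoops [(array([704.5, 293.7, 105.8]), 0.83), (array([505.1, 308.7,   2.1]), 0.6)]
boards [(array([680.8, 148.9, 102.3]), 0.9), (array([ 6.643e+02,  1.536e+02, -3.000e-01]), 0.26)]
tub [(array([654. ,  -2.2, 104.7]), 0.71)]
tablet [(array([391.2, 217.1,   0.7]), 0.74), (array([668.9, 153.5,   2.6]), 0.51)]
hoops [(array([507.5, 307.3,  -1.4]), 0.8), (array([505.8, 419.6,  -1.3]), 0.74), (array([705.4, 295. , 100. ]), 0.58)]
holder [(array([580.3, 319.9, 137.4]), 0.56)]
```

```bash
python3 -c "
from workcell import ctrl
print(ctrl.close_job())"
```

```text
the job is handed in; nothing more can be done
None
```

I took the label holder off the carton and hooked it over the shelf lip in front of the large blue stack of hoops, apron towards the robot and tongue behind. I pressed it down for about 3.8 s before handing in at about 20 s, with the gripper still pressing. `close_job` reports no verdict, so this rests on my own measurements.

- **Seated:** The tool stopped at z 143.2 mm, 0.1 mm from the seat height I predicted. It stayed there as the push rose from 6 N to a steady 13 N. The network put the holder at z 137.4 mm against 135 mm for a seated one, which is within its 4 mm error.
- **Upright:** The tool was within about 0.003 rad of vertical. The wrist picture showed the lip between apron and tongue.
- **Centred:** The holder is about 3–5 mm off the middle of the hoops, within the 25 mm allowed.
- **Other things:** The hoops, boards, tub and tablet were found within about 4 mm of their first positions, which is the networks' own error.
- **Not ideal:** A side force of about 6 N and a moment of about 1 N m remained during the press, so the holder may be touching one side of the lip. Its position did not change over the hold.

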